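# Kit four shaft parts from the bin row onto the pin rack in the same order

### The arm

A 6-joint arm with a two-finger parallel gripper is mounted at the origin on the work surface. World frame = base frame: x ahead of the robot, y to its left, z up, the work surface at z = 0. Lengths are in m, angles in rad, forces in N, time in s.
With the tool pointing down it reaches from about 0.375 to 0.9 m from the base axis. Payload 3.1 kg.
Tool frame: the origin (TCP) lies at the very end of the fingers, on their centre line; the grasp point (between the pads) lies robot.grasp_offset behind it (robot.grasp_offset is the distance from the TCP to the grasp point, in m); z points along the fingers, y is the direction in which the jaws open and shut (so a half turn about z gives the same grasp; the last joint's range is limited). The gripper opens to 87 mm and grips with 3 to 60 N. Pads are 19 mm wide; open, the fingers measure 117 mm over their backs; the gripper's body (75 mm by 190 mm) begins 51 mm behind the grasp point.
Start: joints at [-1.357, 0.527, 1.433, -0, 1.181, -0.178], TCP at [0.239, -0.577, 0.223] pointing down, gripper open.
Joint ranges: [-3.08, 3.08], [-0.75, 2.2], [0.22, 2.44], [-1.43, 4.57], [0, 2.65], [-2.85, 2.85]. Speed limits (rad/s): [2.79, 2.79, 3.14, 3.14, 3.14, 3.14].

### API

Orientations are given as a unit quaternion [x, y, z, w].
In Python, from rig import robot gives the robot as it stands.
- The arm moves only by the tool drive_tool, never from a script. Its argument "targets" is one flat list of numbers, 6 for each row, row after row: the shift along the tool's x, y, z in cm, then the turn, a rotation vector about the tool's x, y, z in degrees. A call has 1 to 12 rows; each row is the pose to reach, as a shift and turn from the pose commanded when the call began, along the tool's axes at that moment; what a row does not reach only later rows make up. A row lasts 1/12 s, in which the tool goes at most 41.7 mm and 7.16 degrees, less where a joint would pass 70% of its speed; a pose out of reach is approached as far as the arm can. A call with a gripper value outside its range is refused whole. "grip" is the gripper command: -1 is fully open, 1 is shut, values between are in proportion, set as the call begins (left out, the last holds). The fingers move at their own pace and stop on an object; "squeeze" is the grip in N (left out, the last holds). Time passes only in rows, so rows that repeat a pose let the fingers close. It gives the time, the measured TCP pose, the force and the opening at its end, in the units of the state.
- robot.get_obs(): the state, without advancing time (a new reading comes with each control period).
- robot.camera(name): name is "scene" or "side" or "wrist"; returns (picture, depth): 400x640x3 uint8, red, green, blue; 400x640 float32, m along the optical axis (not along the pixel's ray), 0 where there is no reading.
- robot.calibration(name): a dict with "mtx" (3x3 intrinsics, pixels), "distortion" ([k1, k2, p1, p2, k3] as OpenCV has them; the pictures are not rectified), "R" (3x3) and "t" (3): a world point X has camera coordinates R X + t; the wrist camera has in their place "hand_eye" (4x4, takes a point from camera to tool coordinates, whose origin is the TCP and whose axes are the flange's). Camera axes: x right, y down, z forward; pixel columns grow to the right and rows downward; lengths in m; the calibration is good to about 2 mm. A picture is of the moment at which its call begins: read the wrist's pose just before it. calibration takes no time and is no camera call.
- robot.hand_in(): hands the job in, once; it reports no verdict.
The state is a dict: "time": time; "q": joint angles; "joint_velocities": joint speeds; "joint_torque": joint torques, N m; "position": TCP position; "tool_rot": TCP orientation; "ft_force": force on the tool from outside, world axes, zero at the start; "moment": the same for the moment, N m; "grip_width": finger opening in m.
Only numpy, scipy, OpenCV 4.12 (cv2) and the standard library are available. Lean on these libraries where they do the work, as an engineer would, in place of code of your own. Each camera call takes 0.05 s, during which the arm holds its last target.

### The job

The row of four blue bins holds one part each, laid out in assembly order. Move the parts onto the four pins of the plywood kit rack in the same left-to-right order as their bins, one part to a pin, each lowered down over its pin until it sits flat on the board and not dropped. Do not knock over or pull out the shaft that already stands at the right-hand end of the kit rack.

Things in the scene. Friction and masses are not known exactly. Their poses are not given: they have to be found in the camera images.
- bearing: open steel ball bearing with brass cage: flat ring, outer diameter 62 mm, bore 30 mm, 16 mm high, 0.2 kg. Origin at the centre of its underside, z up along the bore.
- sleeve: plain steel spacer sleeve (tube) standing on end: outer diameter 44 mm, bore 32 mm, 50 mm high, 0.2 kg. Origin at the centre of its underside, z up along the bore.
- gear: dark steel spur gear with 20 teeth, lying with its hub upward: toothed part 59 mm over the teeth and 18 mm high, above it a round hub of diameter 42 mm from 18 to 34 mm height, bore 30 mm throughout, 0.3 kg. Origin at the centre of its underside, z up along the bore. It can be gripped by the hub.
- nut: large steel hexagon nut lying flat: 55 mm across the flats, 63.5 mm across the corners, 29 mm high, hole 34 mm, 0.3 kg. Origin at the centre of its underside, z up along the hole; its x axis points to a corner, its y axis is square to a flat (flats every 60 degrees from there).
- bin_1: one of four identical open blue bins in a row (112 mm pitch, any order) on the low grey steel bin rack; fixed. 160 (x) x 105 (y) x 55 mm high, walls and floor 4 mm, origin at the centre of its underside, 20 mm above the bench; its y axis points along the row to the robot's left. At the start it holds the bearing, within 10 mm of its middle, bore upright.
- bin_2: one of four identical open blue bins in a row (112 mm pitch, any order) on the low grey steel bin rack; fixed. 160 (x) x 105 (y) x 55 mm high, walls and floor 4 mm, origin at the centre of its underside, 20 mm above the bench; its y axis points along the row to the robot's left. At the start it holds the sleeve, within 10 mm of its middle, bore upright.
- bin_3: one of four identical open blue bins in a row (112 mm pitch, any order) on the low grey steel bin rack; fixed. 160 (x) x 105 (y) x 55 mm high, walls and floor 4 mm, origin at the centre of its underside, 20 mm above the bench; its y axis points along the row to the robot's left. At the start it holds the gear, within 10 mm of its middle, bore upright.
- bin_4: one of four identical open blue bins in a row (112 mm pitch, any order) on the low grey steel bin rack; fixed. 160 (x) x 105 (y) x 55 mm high, walls and floor 4 mm, origin at the centre of its underside, 20 mm above the bench; its y axis points along the row to the robot's left. At the start it holds the nut, within 10 mm of its middle, bore upright.
- kit_rack: fixed plywood board 90 (x) x 480 (y) x 18 mm high; origin at the centre of its underside, y axis to the robot's left. On its middle line (x = 0) stand four steel pins 12 mm thick, round-topped, 40 mm tall above the board, at y = +190, +95, 0, -95 mm, and the shaft's socket ring (48 mm wide, 14 mm tall) at -190 mm. Roughly parallel to the bin row, about 0.19 m nearer to or farther from the robot.
- shaft: stepped steel shaft standing loosely upright in the socket of the kit rack (95 mm to the right of the last pin): diameter 30 mm at the foot, 18 mm at the top, 135 mm long, 0.5 kg. Origin at the centre of its foot, on the board. To be left alone.
Not all that is in view belongs to the job. Leave any green look-alike of the nut alone.

How it is judged:
By the outcome, as a careful person would: the job done as asked, in the order asked, and still so for the second after the job is handed in, with the robot touching nothing.
It also fails if it takes over 99 s, if anything falls off the work surface, if the arm or the gripper's body presses on something with over 40 N, if the wrist force passes 120 N, or if a joint passes its speed limit or range.

## Working session

There is one attempt and no reset: what is moved stays moved. The work goes in short steps, Python scripts to look and compute and a tool call to move; the robot and the scene stay as the last step left them, time stands still between calls to the robot, and variables do not carry over. Pictures are saved under pics/ and viewed, and the job is handed in when it is done.

Besides the shell and the picture viewer there is one more tool, called by a JSON object that holds its "api" and its "payload". drive_tool: Moves the arm, as the interface text tells. Its arguments: {"type":"object","properties":{"targets":{"type":"array","items":{"type":"number"}},"grip":{"type":"number"},"squeeze":{"type":"number"}},"required":["targets"]}

```bash
ls; mkdir -p pics; python3 - <<'E'
from rig import robot
import cv2
print(robot.get_obs(), robot.grasp_offset)
for n in ["scene","side"]:
    im,d=robot.camera(n); cv2.imwrite(f"pics/{n}0.png",im[:,:,::-1])
    import numpy as np; np.savez(f"pics/{n}0.npz",im=im,d=d)
    c=robot.calibration(n); print(n,c)
print(robot.calibration("wrist"))
E
```

```text
pics
{'time': 0.0, 'q': array([-1.35648591e+00,  5.28431907e-01,  1.43390494e+00,  1.08513061e-06,
        1.18138802e+00, -1.78490001e-01]), 'joint_velocities': array([ 0.00065723,  0.00055125, -0.00066928,  0.00098451, -0.00125137,
       -0.00113538]), 'joint_torque': array([-6.63575083e-04, -4.40047753e+01, -1.76594585e+01,  6.33482030e-02,
        5.81541855e-02, -1.56909950e-04]), 'position': array([ 0.23911097, -0.5766609 ,  0.22159184]), 'tool_rot': array([ 9.80774878e-01,  1.95139701e-01, -1.85915403e-05, -1.06594555e-03]), 'ft_force': array([ 1.10314738, -0.21023606, -0.17240976]), 'moment': array([-0.01804976,  0.01387253, -0.06034971]), 'grip_width': 0.08695070932800941} 0.0187
scene {'mtx': array([[503.47647867,   0.        , 305.24785093],
       [  0.        , 503.47647867, 194.79375904],
       [  0.        ,   0.        ,   1.        ]]), 'distortion': array([-0.12453872,  0.        ,  0.        ,  0.        ,  0.        ]), 'R': array([[-0.62105847,  0.78375721,  0.0033168 ],
       [ 0.58871673,  0.46929139, -0.65816275],
       [-0.51739635, -0.4068049 , -0.752868
[... 421 characters left out ...]
   [ 0.32172105, -0.75872552, -0.56641958]]), 't': array([0.44601125, 0.17159776, 0.76182006])}
{'mtx': array([[323.49039302,   0.        , 315.45106023],
       [  0.        , 323.49039302, 199.45672129],
       [  0.        ,   0.        ,   1.        ]]), 'distortion': array([-0.05921839,  0.        ,  0.        ,  0.        ,  0.        ]), 'hand_eye': array([[ 6.28982088e-05, -9.60181127e-01, -2.79378236e-01,
         7.61969414e-02],
       [ 9.99999987e-01,  1.86060659e-05,  1.61190132e-04,
        -7.22761963e-04],
       [-1.49573593e-04, -2.79378242e-01,  9.60181116e-01,
        -1.61617238e-01],
       [ 0.00000000e+00,  0.00000000e+00,  0.00000000e+00,
         1.00000000e+00]])}
```

View pics/scene0.png

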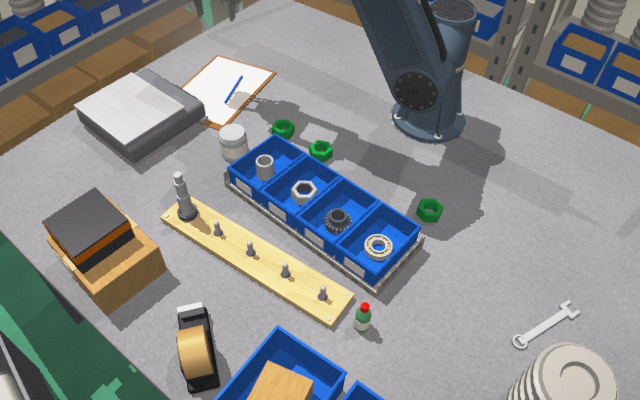

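View pics/side0.png

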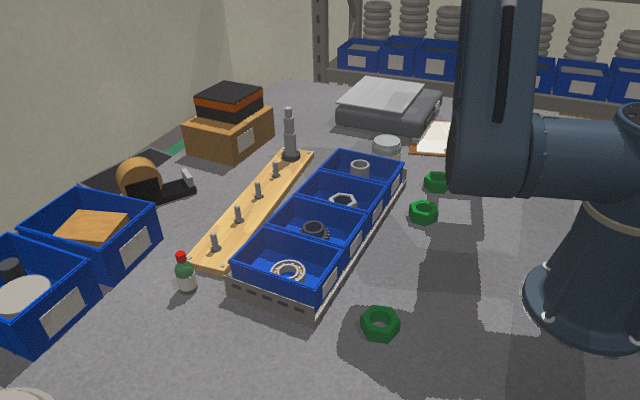

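The scene camera faces the robot, so robot-left (+y) runs right/down in that picture. Left to right the bins hold the bearing (378,245), gear (338,218), nut (304,190) and sleeve (264,165). The pins, left to right, are at about (322,293), (285,270), (250,248) and (217,228), and the shaft is at (185,195).

Look-alikes:
- Green nuts at (283,129), (320,150) and (429,209). None of these is the steel nut, which is in the bin at (304,190).
- The jar (232,138) and the bolt-like shaft are not parts.

Next I'll take measurements from the depth images.

```bash
cat > h.py <<'E'
import numpy as np, cv2
from rig import robot
from scipy.spatial.transform import Rotation as Ro
def cloud(n,d,pose=None):
    c=robot.calibration(n); h,w=d.shape
    uv=np.stack(np.meshgrid(np.arange(w),np.arange(h)),-1).reshape(-1,1,2).astype(np.float64)
    p=cv2.undistortPoints(uv,c["mtx"],c["distortion"]).reshape(h,w,2)
    P=np.dstack([p*d[...,None],d])
    if n!="wrist": W=(P-c["t"])@c["R"]
    else:
        H=c["hand_eye"]; T=P@H[:3,:3].T+H[:3,3]
        W=T@Ro.from_quat(pose[1]).as_matrix().T+pose[0]
    W[d==0]=np.nan
    return W
def proj(n,X,pose=None):
    c=robot.calibration(n)
    X=np.atleast_2d(X).astype(float)
    if n!="wrist": R,t=c["R"],c["t"]
    else:
        H=c["hand_eye"]; Rt=Ro.from_quat(pose[1]).as_matrix()
        Rw=Rt@H[:3,:3]; tw=Rt@H[:3,3]+pose[0]; R=Rw.T; t=-Rw.T@tw
    return cv2.projectPoints(X,cv2.Rodrigues(R)[0],t,c["mtx"],c["distortion"])[0].reshape(-1,2)
E
python3 - <<'E'
from h import *
for n,pts in [("scene",dict(be=(378,234),bearingbin=(378,245),gear=(338,209),nut=(293,190),sleeve=(264,156),p1=(322,288),p2=(285,265),p3=(250,243),p4=(217,223),shaft=(180,175),board=(300,288),bin_rim=(375,285)))]:
    d=np.load(f"pics/{n}0.npz")["d"]; W=cloud(n,d)
    for k,(u,v) in pts.items(): print(k,W[v-1:v+2,u-1:u+2].reshape(-1,3)[4].round(4))
    # crop for viewing
im=np.load("pics/scene0.npz")["im"]
c=im[130:330,160:430]; cv2.imwrite("pics/crop0.png",cv2.resize(c[:,:,::-1],None,fx=2.9,fy=2.9,interpolation=cv2.INTER_CUBIC))
E
```

```text
be [0.4639 0.1245 0.0382]
bearingbin [0.481  0.1373 0.0262]
gear [0.4746 0.0215 0.0577]
nut [ 0.4898 -0.0972  0.0523]
sleeve [ 0.459  -0.2138  0.0687]
p1 [0.6597 0.1166 0.0573]
p2 [0.6632 0.0235 0.0563]
p3 [ 0.6667 -0.0712  0.0555]
p4 [ 0.6726 -0.1646  0.0561]
shaft [ 0.6764 -0.2553  0.1538]
board [0.6697 0.0682 0.0197]
bin_rim [0.5665 0.1867 0.0193]
```

View pics/crop0.png

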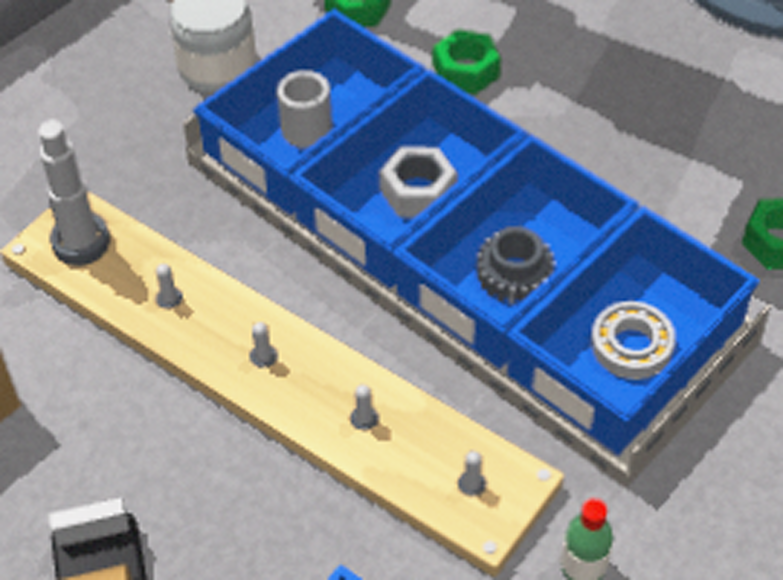

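The close crop confirms the choice: the steel parts are in the bins, and the order is bearing, gear, nut, sleeve from robot-left to right. The kit rack is the farther row. Next I'll fit the part and pin positions.

```bash
cat >> h.py <<'E'
from scipy.optimize import least_squares
TOP=dict(bearing=.040,gear=.058,nut=.053,sleeve=.074)
RO=dict(bearing=.031,gear=.021,nut=.0295,sleeve=.022); RI=dict(bearing=.015,gear=.015,nut=.017,sleeve=.016)
APP=dict(bearing=(.478,.13),gear=(.488,.02),nut=(.49,-.085),sleeve=(.47,-.205))
def annulus(W,name,c0,im=None,tol=.006):
    c=np.array(c0)
    P=W.reshape(-1,3); P=P[np.isfinite(P).all(1)&(abs(P[:,2]-TOP[name])<tol)&(np.hypot(P[:,0]-c[0],P[:,1]-c[1])<.05)]
    ro,ri=RO[name],RI[name]
    f=lambda c:np.clip(np.abs(np.hypot(P[:,0]-c[0],P[:,1]-c[1])-(ro+ri)/2)-(ro-ri)/2,0,.006)
    best=None
    for dx in(-.01,0,.01):
      for dy in(-.01,0,.01):
        r=least_squares(f,c+[dx,dy],x_scale=.005,diff_step=1e-3)
        if best is None or r.cost<best.cost:best=r
    return best.x,len(P),np.sqrt(2*best.cost/max(len(P),1)),np.median(P[:,2])
E
python3 - <<'E'
from h import *
for n in("scene","side"):
    W=cloud(n,np.load(f"pics/{n}0.npz")["d"]).copy()
    for k in TOP:
        try: x,N,e,z=annulus(W,k,APP[k]); print(n,k,x.round(4),N,round(e,4),z.round(4))
        except Exception as ex: print(n,k,ex)
    for i,(x,y) in enumerate([(.66,.117),(.663,.023),(.667,-.071),(.672,-.165)]):
        P=W.reshape(-1,3); P=P[(P[:,2]>.03)&(P[:,2]<.065)&(np.hypot(P[:,0]-x,P[:,1]-y)<.02)]
        print(n,'pin',i+1,len(P),P.mean(0).round(4),P[:,2].max().round(4))
    P=W.reshape(-1,3);P=P[(P[:,2]>.1)&(P[:,2]<.16)&(np.hypot(P[:,0]-.68,P[:,1]+.255)<.03)];print('shaft',P.mean(0).round(4),P[:,2].max())
E
```

```text
scene bearing [0.4906 0.1418] 479 0.0019 0.0389
scene gear [0.4894 0.0315] 211 0.003 0.0579
scene nut [ 0.4721 -0.0785] 297 0.0015 0.053
scene sleeve [ 0.4744 -0.1986] 216 0.0035 0.0739
scene pin 1 60 [0.6588 0.1186 0.0475] 0.061
scene pin 2 57 [0.6639 0.0241 0.047 ] 0.0598
scene pin 3 59 [ 0.6693 -0.0706  0.0476] 0.0618
scene pin 4 55 [ 0.6749 -0.1656  0.0469] 0.0622
shaft [ 0.6811 -0.2576  0.1306] 0.15676248831277165
side bearing [0.489  0.1429] 522 0.0032 0.0382
side gear [0.4881 0.0333] 294 0.0038 0.0564
side nut [ 0.4703 -0.0774] 217 0.0026 0.0515
side sleeve [ 0.4736 -0.1973] 205 0.0038 0.072
side pin 1 69 [0.6535 0.1199 0.0449] 0.0579
side pin 2 71 [0.6596 0.0256 0.0448] 0.0574
side pin 3 61 [ 0.6652 -0.0691  0.0443] 0.0576
side pin 4 54 [ 0.6709 -0.1638  0.0451] 0.0564
shaft [ 0.6753 -0.2557  0.1274] 0.15444639598025603
```

```bash
cat >> h.py <<'E'
def delta(x,y,z,yaw):
    """cm/deg shift from the measured pose to TCP (x,y,z), tool pointing down with tool x at world yaw (deg)"""
    o=robot.get_obs(); R=Ro.from_quat(o["tool_rot"])
    t=R.inv().apply(np.array([x,y,z])-o["position"])*100
    c,s=np.cos(np.radians(yaw)),np.sin(np.radians(yaw))
    G=Ro.from_matrix(np.array([[c,s,0],[s,-c,0],[0,0,-1]]))
    rv=(R.inv()*G).as_rotvec(degrees=True)
    print("to",(x,y,z,yaw),"shift cm",t.round(2),"turn",rv.round(2),"| at",o["position"].round(4),"t",round(o["time"],2),"w",round(o["grip_width"],4),"F",o["ft_force"].round(1))
E
python3 -c "
from h import *
delta(.47,-.03,.30,93)"
```

```text
to (0.47, -0.03, 0.3, 93) shift cm [ 42.26 -41.68  -7.74] turn [ -0.09  -0.09 -70.49] | at [ 0.2391 -0.5767  0.2217] t 0.1 w 0.0872 F [-0.9  0.2 -0.2]
```

{"api": "drive_tool", "payload": {"targets": [2,-2,-1,0,0,-3,4,-4,-2,0,0,-8,6.5,-6.5,-3,0,0,-14,9,-9,-4,0,0,-20,11.5,-11.5,-5,0,0,-26,14,-14,-6,0,0,-32,16.5,-16.5,-7,0,0,-38,19,-19,-7.7,0,0,-44,21.5,-21.5,-7.7,0,0,-50,24,-24,-7.7,0,0,-56,26.5,-26.5,-7.7,0,0,-62,29,-29,-7.7,0,0,-68]}}

```text
time: 1.1
position: [0.3962, -0.1966, 0.2994]
tool_rot: [0.702, 0.712, 0.0, -0.0]
ft_force: [1.1, -0.0, -0.3]
grip_width: 0.0871
```

```bash
python3 -c "
from h import *
delta(.47,-.03,.30,93)"
```

```text
to (0.47, -0.03, 0.3, 93) shift cm [16.56  7.6  -0.05] turn [-0.01 -0.02 -2.22] | at [ 0.3962 -0.1966  0.2994] t 1.1 w 0.0871 F [ 1.1 -0.  -0.3]
```

{"api": "drive_tool", "payload": {"targets": [3,1.4,0,0,0,-1,6,2.8,0,0,0,-2,9,4.2,0,0,0,-2.2,12,5.6,0,0,0,-2.2,14.6,6.8,0,0,0,-2.2,16.5,7.6,0,0,0,-2.2,16.5,7.6,0,0,0,-2.2,16.5,7.6,0,0,0,-2.2]}}

```text
time: 1.77
position: [0.4705, -0.032, 0.2992]
tool_rot: [0.689, 0.725, -0.0, -0.0]
ft_force: [-0.3, 0.4, -0.4]
grip_width: 0.087
```

```bash
python3 - <<'E'
from h import *
o=robot.get_obs(); pose=(o["position"],o["tool_rot"]); print(o["position"],o["q"].round(2))
im,d=robot.camera("wrist"); cv2.imwrite("pics/w1.png",im[:,:,::-1]); np.savez("pics/w1.npz",im=im,d=d,p=pose[0],r=pose[1])
W=cloud("wrist",d,pose)
for k in TOP:
    try: x,N,e,z=annulus(W,k,dict(bearing=(.49,.142),gear=(.489,.032),nut=(.472,-.078),sleeve=(.474,-.198))[k]); print(k,x.round(4),N,round(e,4),z.round(4))
    except Exception as ex: print(k,ex)
P=W.reshape(-1,3)
for i,(x,y) in enumerate([(.656,.118),(.6615,.0235),(.667,-.071),(.6725,-.166)]):
    Q=P[(P[:,2]>.03)&(P[:,2]<.065)&(np.hypot(P[:,0]-x,P[:,1]-y)<.02)]
    if len(Q): print('pin',i+1,len(Q),Q.mean(0).round(4),Q[Q[:,2]>.053].mean(0).round(4),Q[:,2].max().round(4))
E
```

```text
[ 0.4704513  -0.03200079  0.2991823 ] [-0.31  0.22  1.7  -0.    1.22 -0.35]
bearing [0.4891 0.142 ] 1520 0.0001 0.0384
gear [0.4885 0.0323] 481 0.0016 0.057
nut [ 0.4705 -0.0784] 1001 0.0011 0.052
sleeve [ 0.473  -0.2305] 172 0.0013 0.0731
pin 1 173 [0.653  0.1159 0.0478] [0.6544 0.1165 0.0557] 0.0582
pin 2 142 [0.6585 0.0227 0.0481] [0.6602 0.0228 0.0558] 0.0587
pin 3 135 [ 0.6639 -0.0711  0.0479] [ 0.6656 -0.0719  0.0555] 0.0581
pin 4 106 [ 0.6699 -0.1635  0.0455] [ 0.6717 -0.1646  0.0554] 0.0578
```

View pics/w1.png

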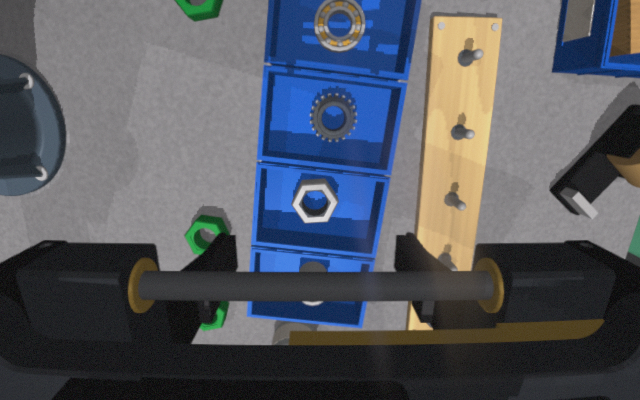

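The wrist view shows the bearing (340,22), gear (332,117), nut (314,200) and the sleeve partly behind the gripper (313,285). The pins are at (470,57), (462,132) and (455,200). The three cameras agree to about 2 mm. The wrist sleeve fit is invalid because the view is occluded. Next is the nut's orientation.

```bash
python3 - <<'E'
from h import *
f=np.load("pics/w1.npz"); W=cloud("wrist",f["d"],(f["p"],f["r"])); im=f["im"]
P=W.reshape(-1,3); m=np.isfinite(P).all(1)&(abs(P[:,2]-.052)<.0035)&(np.hypot(P[:,0]-.4705,P[:,1]+.0784)<.045)
sat=(im.max(2).astype(int)-im.min(2)).reshape(-1); print(m.sum()); m&=sat<60
Q=P[m,:2]; print(len(Q))
def cost(p):
    a=np.radians(p[2])+np.radians(90)+np.arange(6)*np.pi/3
    dd=(Q-p[:2])@np.array([np.cos(a),np.sin(a)]); out=np.clip(dd.max(1)-.0275,0,.005); inn=np.clip(.017-np.hypot(*(Q-p[:2]).T),0,.005)
    return np.sum(out**2+inn**2)
from scipy.optimize import minimize
best=min((minimize(cost,[.4705,-.0784,a],method="Nelder-Mead",options=dict(xatol=1e-5,fatol=1e-12,initial_simplex=[[.4705,-.0784,a],[.4735,-.0784,a],[.4705,-.0754,a],[.4705,-.0784,a+8]])) for a in range(0,60,10)),key=lambda r:r.fun)
print(best.x, np.sqrt(best.fun/len(Q)))
x=best.x; a=np.radians(x[2])+np.arange(7)*np.pi/3
X=np.c_[x[0]+.03175*np.cos(a),x[1]+.03175*np.sin(a),np.full(7,.052)]
pts=proj("wrist",X,(f["p"],f["r"]))
v=cv2.resize(im[150:260,240:390],None,fx=5,fy=5)[:,:,::-1].copy()
cv2.polylines(v,[((pts-[240,150]+.5)*5).astype(np.int32)],True,(0,0,255),1); cv2.imwrite("pics/nut1.png",v)
E
```

```text
953
948
[ 0.47060567 -0.07854107 65.99293224] 2.7029462122633317e-05
```

View pics/nut1.png

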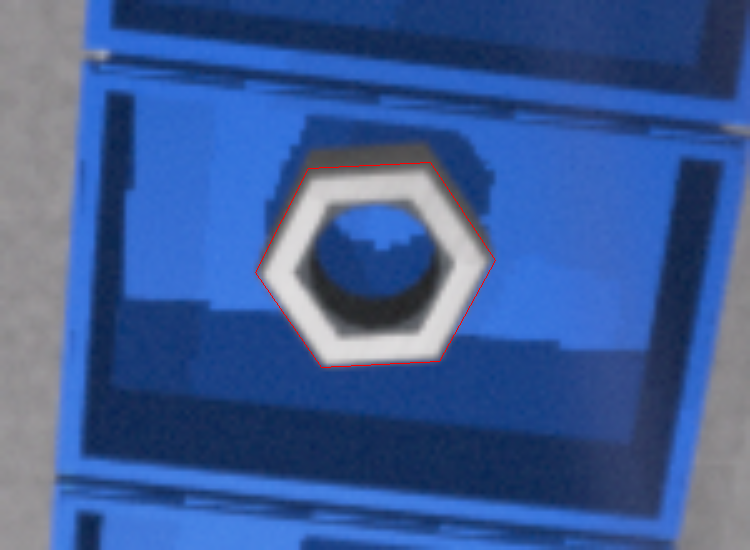

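Jaw yaw for the nut: flats have normals at −24°, 36° and 96°, so tool yaw 66° suits it. The overlay hexagon matches the nut's edge. Now I'll check the obstacles near the workspace (bottle and jar) and the bin row yaw.

```bash
python3 - <<'E'
from h import *
W=cloud("scene",np.load("pics/scene0.npz")["d"])
for k,(u0,u1,v0,v1) in dict(bottle=(353,374,300,332),jar=(219,248,124,160)).items():
    P=W[v0:v1,u0:u1].reshape(-1,3); P=P[P[:,2]>.015]; print(k,P.min(0).round(3),P.max(0).round(3),np.median(P,0).round(3))
f=np.load("pics/w1.npz"); W=cloud("wrist",f["d"],(f["p"],f["r"]))
P=W.reshape(-1,3); im=f["im"].reshape(-1,3).astype(int)
m=(abs(P[:,2]-.074)<.004)&(im[:,2]>im[:,0]+60)&(P[:,0]>.35)&(P[:,0]<.6)&(P[:,1]>-.15)
Q=P[m]; 
for y in (-.12,-.05,0,.05,.1,.14):
    q=Q[abs(Q[:,1]-y)<.006]; print(y,len(q),q[:,0].min().round(4),q[:,0].max().round(4),)
for x in (.42,.45,.48,.51,.53):
    q=Q[abs(Q[:,0]-x)<.004]; print(x,np.unique(q[:,1].round(3))[:60])
E
```

```text
bottle [0.642 0.195 0.015] [0.67  0.228 0.091] [0.661 0.215 0.055]
jar [ 0.417 -0.365  0.015] [ 0.511 -0.244  0.08 ] [ 0.463 -0.316  0.067]
-0.12 91 0.39 0.5564
-0.05 104 0.3955 0.5607
0 117 0.3982 0.5644
0.05 130 0.4016 0.5673
0.1 159 0.4062 0.5706
0.14 137 0.4087 0.5727
0.42 [-0.143 -0.142 -0.141 -0.14  -0.139 -0.138 -0.137 -0.134 -0.133 -0.132
 -0.131 -0.13  -0.129 -0.128 -0.031 -0.03  -0.029 -0.028 -0.027 -0.026
 -0.025 -0.022 -0.021 -0.02  -0.019 -0.018 -0.017 -0.016  0.081  0.082
  0.083  0.084  0.085  0.086  0.087  0.09   0.091  0.092  0.093  0.094
  0.095  0.096]
0.45 [-0.146 -0.145 -0.144 -0.143 -0.142 -0.141 -0.14  -0.139 -0.137 -0.136
 -0.135 -0.134 -0.133 -0.132 -0.131 -0.13  -0.033 -0.032 -0.031 -0.03
 -0.029 -0.028 -0.027 -0.024 -0.023 -0.022 -0.021 -0.02  -0.019 -0.018
  0.079  0.08   0.081  0.082  0.083  0.084  0.085  0.088  0.089  0.09
  0.091  0.092  0.093]
0.48 [-0.148 -0.147 -0.146 -0.145 -0.144 -0.143 -0.142 -0.141 -0.139 -0.138
 -0.137 -0.136 -0.135 -0.134 -0.133 -0.132 -0.036 -0.035 -0.034 -0.033
 -0.032 -0.031 -0.03  -0.029 -0.026 -0.025 -0.024 -0.023 -0.022 -0.021
 -0.02   0.077  0.078  0.079  0.08   0.081  0.082  0.083  0.086  0.087
  0.088  0.089  0.09   0.091  0.092]
0.51 [-0.15  -0.149 -0.148 -0.147 -0.146 -0.145 -0.144 -0.143 -0.141 -0.14
 -0.139 -0.138 -0.137 -0.136 -0.135 -0.134 -0.037 -0.036 -0.035 -0.034
 -0.033 -0.032 -0.031 -0.028 -0.027 -0.026 -0.025 -0.024 -0.023 -0.022
  0.075  0.076  0.077  0.078  0.079  0.08   0.081  0.084  0.085  0.086
  0.087  0.088  0.089  0.09 ]
0.53 [-0.15  -0.149 -0.148 -0.147 -0.146 -0.145 -0.142 -0.141 -0.14  -0.139
 -0.138 -0.137 -0.136 -0.039 -0.038 -0.037 -0.036 -0.035 -0.034 -0.033
 -0.032 -0.03  -0.029 -0.027 -0.026 -0.025 -0.024 -0.023  0.074  0.075
  0.076  0.077  0.078  0.079  0.08   0.083  0.084  0.085  0.086  0.087
  0.088]
```

```bash
python3 -c "
from h import *
delta(.489,.142,.12,86);delta(.489,.142,.028,86)"
```

```text
to (0.489, 0.142, 0.12, 86) shift cm [17.38  2.74 17.91] turn [-0.06  0.02  6.77] | at [ 0.4703 -0.0328  0.2992] t 1.82 w 0.0871 F [-0.4  0.   0.5]
to (0.489, 0.142, 0.028, 86) shift cm [17.38  2.75 27.11] turn [-0.06  0.02  6.77] | at [ 0.4703 -0.0328  0.2992] t 1.82 w 0.0871 F [-0.4  0.   0.5]
```

{"api": "drive_tool", "payload": {"targets": [2,0.3,1.5,0,0,1,5,0.8,4,0,0,3,8,1.2,7,0,0,5,11,1.7,10,0,0,6.8,14,2.2,13,0,0,6.8,16.5,2.6,16,0,0,6.8,17.4,2.7,17.9,0,0,6.8,17.4,2.7,17.9,0,0,6.8,17.4,2.7,17.9,0,0,6.8], "grip": -1, "squeeze": 30}}

```text
time: 2.57
position: [0.4888, 0.1413, 0.1198]
tool_rot: [0.732, 0.681, -0.001, -0.001]
ft_force: [-0.5, -0.3, 0.7]
grip_width: 0.0871
```

```bash
python3 - <<'E'
from h import *
delta(.489,.142,.028,86)
o=robot.get_obs(); pose=(o["position"],o["tool_rot"])
im,d=robot.camera("wrist"); cv2.imwrite("pics/w2.png",im[:,:,::-1]); np.savez("pics/w2.npz",im=im,d=d,p=pose[0],r=pose[1])
W=cloud("wrist",d,pose); print(annulus(W,"bearing",(.489,.142)))
E
```

```text
to (0.489, 0.142, 0.028, 86) shift cm [0.08 0.04 9.18] turn [-0.17  0.06 -0.1 ] | at [0.4888 0.1413 0.1198] t 2.57 w 0.0871 F [-0.5 -0.3  0.7]
(array([0.48931585, 0.14284952]), 3399, np.float64(0.00010734665115517551), np.float64(0.038542252107609504))
```

View pics/w2.png

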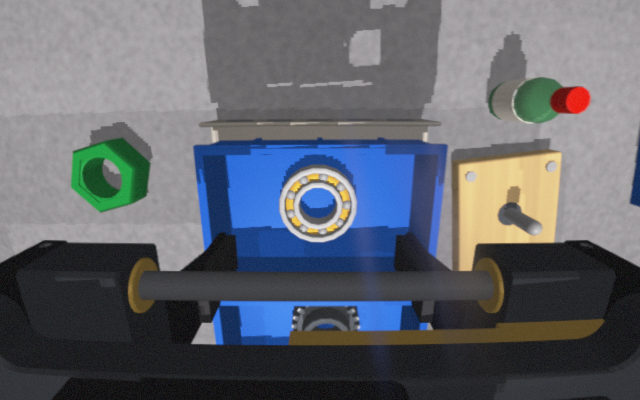

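The wrist view shows the bearing at (317,203), which is where the tool axis projects. The gripper is centred over it, with clear room for the fingers. Descend and grip.

{"api": "drive_tool", "payload": {"targets": [0.1,0,2,0,0,0,0.1,0,5,0,0,0,0.1,0,7.5,0,0,0,0.1,0,8.7,0,0,0,0.1,0,9.1,0,0,0,0.1,0,9.1,0,0,0,0.1,0,9.1,0,0,0]}}

```text
time: 3.2
position: [0.491, 0.1424, 0.0311]
tool_rot: [0.732, 0.681, 0.001, 0.001]
ft_force: [0.0, -0.9, -0.5]
grip_width: 0.0869
```

{"api": "drive_tool", "payload": {"targets": [0,0,0,0,0,0,0,0,0,0,0,0,0,0,0,0,0,0,0,0,0,0,0,0,0,0,0,0,0,0,0,0,0,0,0,0,0,0,0,0,0,0,0,0,0,0,0,0], "grip": 1, "squeeze": 30}}

```text
time: 3.87
position: [0.4898, 0.1434, 0.0299]
tool_rot: [0.732, 0.682, 0.0, 0.0]
ft_force: [-0.9, 0.9, 6.7]
grip_width: 0.0608
```

Opening is 61 mm, so the bearing is held. Lift.

{"api": "drive_tool", "payload": {"targets": [0,0,-1,0,0,0,0,0,-2.5,0,0,0,0,0,-4.5,0,0,0,0,0,-6.5,0,0,0,0,0,-8.5,0,0,0,0,0,-10,0,0,0,0,0,-10.5,0,0,0,0,0,-10.5,0,0,0]}}

```text
time: 4.53
position: [0.49, 0.1434, 0.1357]
tool_rot: [0.732, 0.681, 0.001, 0.001]
ft_force: [0.3, 0.5, -2.7]
grip_width: 0.0608
```

```bash
python3 - <<'E'
from h import *
o=robot.get_obs(); pose=(o["position"],o["tool_rot"])
delta(.655,.117,.12,93.4)
im,d=robot.camera("wrist"); cv2.imwrite("pics/w3.png",im[:,:,::-1]); np.savez("pics/w3.npz",im=im,d=d,p=pose[0],r=pose[1])
delta(.655,.117,.12,93.4)
E
```

```text
to (0.655, 0.117, 0.12, 93.4) shift cm [-1.46 16.64  1.61] turn [ 0.13 -0.01 -7.49] | at [0.49   0.1434 0.1357] t 4.53 w 0.0608 F [ 0.3  0.5 -2.7]
to (0.655, 0.117, 0.12, 93.4) shift cm [-1.44 16.71  1.47] turn [ 0.01 -0.   -7.5 ] | at [0.4893 0.1433 0.1347] t 4.58 w 0.0609 F [-0.4 -1.  -2.8]
```

View pics/w3.png

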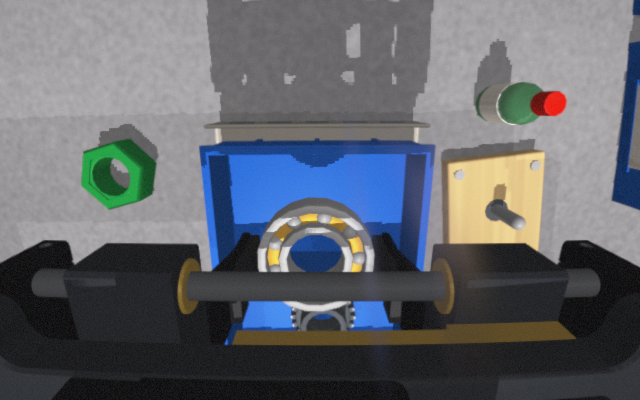

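The bearing is held level and centred at (317,255). Move it over pin 1.

{"api": "drive_tool", "payload": {"targets": [-0.1,1,0,0,0,-0.5,-0.3,3,0,0,0,-1.5,-0.5,5.5,0,0,0,-2.5,-0.7,8,0.3,0,0,-3.5,-0.9,10.5,0.6,0,0,-5,-1.1,13,0.9,0,0,-6,-1.3,15,1.2,0,0,-7,-1.4,16.3,1.4,0,0,-7.5,-1.4,16.7,1.4,0,0,-7.5,-1.4,16.7,1.4,0,0,-7.5,-1.4,16.7,1.4,0,0,-7.5]}}

```text
time: 5.5
position: [0.6538, 0.1174, 0.1191]
tool_rot: [0.686, 0.728, -0.001, -0.001]
ft_force: [-0.7, 0.4, -2.2]
grip_width: 0.0604
```

```bash
cat >> h.py <<'E'
def shot(name):
    o=robot.get_obs(); pose=(o["position"],o["tool_rot"])
    im,d=robot.camera("wrist"); cv2.imwrite(f"pics/{name}.png",im[:,:,::-1]); np.savez(f"pics/{name}.npz",im=im,d=d,p=pose[0],r=pose[1])
    return cloud("wrist",d,pose),im,pose
def pins(W):
    P=W.reshape(-1,3)
    for i,(x,y) in enumerate([(.655,.117),(.6608,.0232),(.6663,-.0715),(.672,-.1655)]):
        Q=P[(P[:,2]>.03)&(P[:,2]<.065)&(np.hypot(P[:,0]-x,P[:,1]-y)<.02)]
        if len(Q)>15: print('pin',i+1,len(Q),Q[Q[:,2]>.053].mean(0).round(4),Q[:,2].max().round(4))
E
python3 - <<'E'
from h import *
W,im,pose=shot("w4"); pins(W)
delta(.655,.117,.026,93.4)
for p in [(.655,.117,.018),(.655,.117,.058)]: print(proj("wrist",p,pose))
E
```

```text
pin 2 240 [0.6615 0.024  0.0556] 0.0582
to (0.655, 0.117, 0.026, 93.4) shift cm [-0.07  0.18  9.35] turn [-0.19 -0.02  0.01] | at [0.6535 0.1176 0.1195] t 5.55 w 0.0613 F [-0.2 -0.3 -2.5]
[[318.06715359 200.84308743]]
[[318.29478751 216.40221164]]
```

View pics/w4.png

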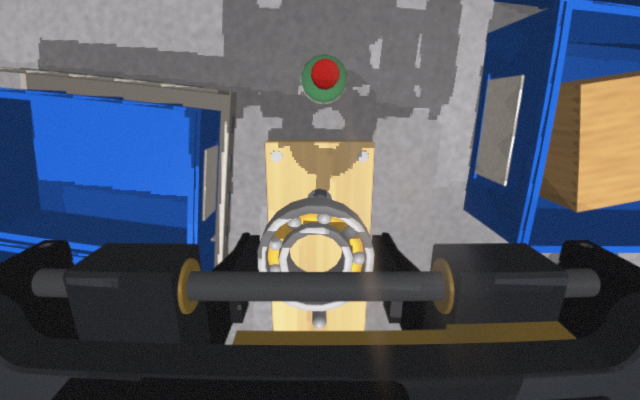

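```bash
python3 - <<'E'
from h import *
W=cloud("scene",np.load("pics/scene0.npz")["d"]); P=W.reshape(-1,3)
Q=P[(P[:,2]>.06)&(P[:,2]<.2)&(P[:,0]>.57)&(P[:,0]<.85)&(P[:,1]>-.3)&(P[:,1]<.3)]
import collections
c=collections.defaultdict(lambda:[0,0])
for q in Q:
    k=(round(q[0]/.04)*.04,round(q[1]/.04)*.04); c[k][0]+=1; c[k][1]=max(c[k][1],q[2])
for k in sorted(c): print(np.round(k,2),c[k][0],round(c[k][1],3))
E
```

```text
[0.56 0.08] 5 0.076
[0.56 0.12] 52 0.078
[0.56 0.16] 94 0.081
[0.56 0.2 ] 24 0.077
[0.64 0.12] 2 0.061
[0.64 0.2 ] 88 0.091
[0.64 0.24] 9 0.064
[ 0.68 -0.28] 101 0.156
[ 0.68 -0.24] 306 0.157
[ 0.68 -0.16] 1 0.062
[ 0.68 -0.08] 1 0.062
[0.68 0.2 ] 43 0.088
[0.68 0.24] 1 0.061
[ 0.8  -0.28] 75 0.149
[ 0.8  -0.24] 104 0.093
[ 0.8 -0.2] 115 0.094
[0.8  0.12] 242 0.095
[0.8  0.16] 183 0.093
[0.8 0.2] 199 0.095
[0.8  0.24] 220 0.094
[0.8  0.28] 245 0.093
[ 0.84 -0.28] 210 0.154
[ 0.84 -0.24] 471 0.153
[ 0.84 -0.2 ] 262 0.094
[0.84 0.12] 146 0.094
[0.84 0.16] 149 0.069
[0.84 0.2 ] 294 0.07
[0.84 0.24] 66 0.093
[0.84 0.28] 63 0.096
```

Clear all round. Lower the bearing.

{"api": "drive_tool", "payload": {"targets": [0,0.1,1.5,0,0,0,0,0.1,3.5,0,0,0,0,0.1,5.5,0,0,0,0,0.1,7,0,0,0,0,0.1,8,0,0,0,0,0.1,8.6,0,0,0,0,0.1,9,0,0,0,0,0.1,9,0,0,0,0,0.1,9,0,0,0]}}

```text
time: 6.3
position: [0.6565, 0.1175, 0.0312]
tool_rot: [0.686, 0.728, 0.0, 0.0]
ft_force: [-0.5, 0.3, -2.8]
grip_width: 0.061
```

{"api": "drive_tool", "payload": {"targets": [0,0,0.1,0,0,0,0,0,0.2,0,0,0,0,0,0.3,0,0,0,0,0,0.3,0,0,0]}}

```text
time: 6.63
position: [0.6562, 0.1174, 0.0278]
tool_rot: [0.686, 0.728, 0.0, 0.0]
ft_force: [-0.3, 0.0, -2.4]
grip_width: 0.0609
```

{"api": "drive_tool", "payload": {"targets": [0,0,0.1,0,0,0,0,0,0.2,0,0,0,0,0,0.3,0,0,0,0,0,0.3,0,0,0,0,0,0.3,0,0,0]}}

```text
time: 7.05
position: [0.656, 0.1175, 0.0244]
tool_rot: [0.686, 0.728, -0.0, -0.0]
ft_force: [0.7, 0.1, -2.4]
grip_width: 0.0606
```

{"api": "drive_tool", "payload": {"targets": [0,0,0.1,0,0,0,0,0,0.1,0,0,0,0,0,0.2,0,0,0,0,0,0.2,0,0,0]}}

```text
time: 7.38
position: [0.6562, 0.1175, 0.024]
tool_rot: [0.686, 0.728, 0.0, 0.0]
ft_force: [-2.7, -0.8, 6.5]
grip_width: 0.0606
```

Contact at the expected height: TCP 0.024, with force going from −2.4 to +6.5 N. Release and retreat.

{"api": "drive_tool", "payload": {"targets": [0,0,0,0,0,0,0,0,0,0,0,0,0,0,0,0,0,0,0,0,0,0,0,0,0,0,0,0,0,0], "grip": -1}}

```text
time: 7.8
position: [0.6562, 0.1175, 0.0223]
tool_rot: [0.686, 0.728, 0.0, 0.0]
ft_force: [-0.3, -0.4, 0.3]
grip_width: 0.0836
```

{"api": "drive_tool", "payload": {"targets": [0,0,-1,0,0,0,0,0,-3,0,0,0,0,0,-6,0,0,0,0,0,-9,0,0,0,0,0,-12,0,0,0,0,0,-13,0,0,0,0,0,-13,0,0,0]}}

```text
time: 8.38
position: [0.6586, 0.1176, 0.1568]
tool_rot: [0.686, 0.728, 0.003, 0.003]
ft_force: [0.1, -0.9, 0.6]
grip_width: 0.087
```

```bash
python3 - <<'E'
from h import *
W,im,pose=shot("w5"); pins(W)
TOP["bearing"]=.034; print(annulus(W,"bearing",(.656,.117)))
delta(.488,.0325,.14,86)
E
```

```text
pin 1 831 [0.656  0.1181 0.0558] 0.0585
(array([0.65560791, 0.11685375]), 2555, np.float64(0.0007701619882393599), np.float64(0.0325595266367754))
to (0.488, 0.0325, 0.14, 86) shift cm [ -7.48 -17.37   1.36] turn [ 0.19 -0.    7.41] | at [0.6569 0.1175 0.1542] t 8.43 w 0.0871 F [-0.3  0.1 -0.6]
```

View pics/w5.png

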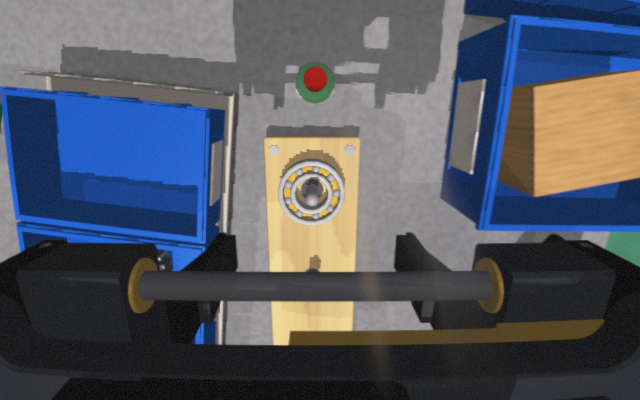

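The bearing sits flat over pin 1 at (311,192), top 0.0326. With the 1.5 mm bias that gives 0.034. Next is the gear.

{"api": "drive_tool", "payload": {"targets": [-0.6,-1.5,0,0,0,1,-2,-4.5,0,0,0,3,-3.4,-8,0,0,0,5,-4.8,-11,0,0,0,7.4,-6.2,-14,0,0,0,7.4,-7.2,-16.5,0.8,0,0,7.4,-7.5,-17.4,1.4,0,0,7.4,-7.5,-17.4,1.4,0,0,7.4,-7.5,-17.4,1.4,0,0,7.4]}}

```text
time: 9.18
position: [0.4858, 0.0322, 0.1372]
tool_rot: [0.732, 0.682, -0.001, -0.001]
ft_force: [0.2, -0.2, 0.2]
grip_width: 0.0871
```

```bash
python3 - <<'E'
from h import *
W,im,pose=shot("w6")
print(annulus(W,"gear",(.4885,.032),tol=.004))
delta(.4885,.0325,.045,86)
E
```

```text
(array([0.48842375, 0.03223564]), 1046, np.float64(3.1206592134134896e-05), np.float64(0.0571257880513775))
to (0.4885, 0.0325, 0.045, 86) shift cm [0.02 0.12 9.28] turn [-0.04 -0.01 -0.02] | at [0.4873 0.0323 0.1378] t 9.23 w 0.0871 F [ 0.8 -0.8  0.3]
```

View pics/w6.png

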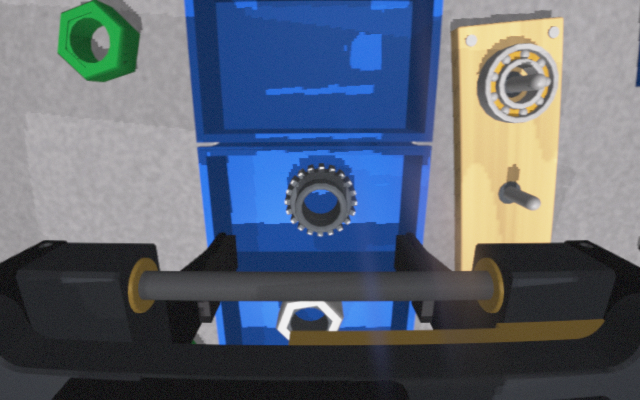

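The gear is at (320,200), centred under the tool. Lower to 3 mm above its shoulder and grip the hub.

{"api": "drive_tool", "payload": {"targets": [0,0.1,2,0,0,0,0,0.1,5,0,0,0,0,0.1,7.5,0,0,0,0,0.1,8.8,0,0,0,0,0.1,9.2,0,0,0,0,0.1,9.2,0,0,0,0,0.1,9.2,0,0,0,0,0.1,9.2,0,0,0]}}

```text
time: 9.9
position: [0.4891, 0.0322, 0.0474]
tool_rot: [0.731, 0.682, 0.001, 0.001]
ft_force: [1.3, -0.5, -0.3]
grip_width: 0.0871
```

{"api": "drive_tool", "payload": {"targets": [0,0,0,0,0,0,0,0,0,0,0,0,0,0,0,0,0,0,0,0,0,0,0,0,0,0,0,0,0,0,0,0,0,0,0,0,0,0,0,0,0,0,0,0,0,0,0,0,0,0,0,0,0,0], "grip": 1, "squeeze": 30}}

```text
time: 10.65
position: [0.4883, 0.0321, 0.0466]
tool_rot: [0.731, 0.682, 0.0, 0.0]
ft_force: [0.7, 1.1, 0.6]
grip_width: 0.0406
```

{"api": "drive_tool", "payload": {"targets": [0,0,-1,0,0,0,0,0,-2.5,0,0,0,0,0,-4.5,0,0,0,0,0,-6.5,0,0,0,0,0,-8.5,0,0,0,0,0,-9.5,0,0,0,0,0,-10,0,0,0,0,0,-10,0,0,0]}}

```text
time: 11.32
position: [0.488, 0.0322, 0.1477]
tool_rot: [0.731, 0.682, 0.0, 0.001]
ft_force: [0.4, 1.1, -3.8]
grip_width: 0.0405
```

```bash
python3 - <<'E'
from h import *
W,im,pose=shot("w7")
delta(.6608,.0235,.14,93.4)
E
```

```text
to (0.6608, 0.0235, 0.14, 93.4) shift cm [ 0.33 17.35  0.68] turn [-0.    0.   -7.39] | at [0.4875 0.0323 0.1468] t 11.37 w 0.0405 F [ 0.2 -0.1 -3.8]
```

View pics/w7.png

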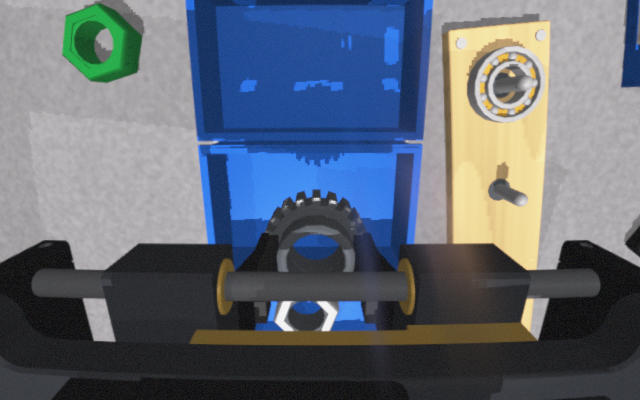

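The gear is held level by its hub (41 mm opening). Its underside is 22.6 mm below the TCP, so it seats at TCP ≈ 0.0406.

{"api": "drive_tool", "payload": {"targets": [0,1,0,0,0,-0.5,0.1,3,0,0,0,-1.5,0.1,5.5,0,0,0,-2.5,0.2,8,0,0,0,-3.5,0.2,10.5,0.2,0,0,-5,0.3,13,0.4,0,0,-6,0.3,15.5,0.6,0,0,-7,0.3,17,0.7,0,0,-7.4,0.3,17.3,0.7,0,0,-7.4,0.3,17.3,0.7,0,0,-7.4,0.3,17.3,0.7,0,0,-7.4]}}

```text
time: 12.28
position: [0.659, 0.0234, 0.138]
tool_rot: [0.686, 0.728, -0.001, -0.002]
ft_force: [-0.5, -0.2, -3.9]
grip_width: 0.0406
```

```bash
python3 - <<'E'
from h import *
W,im,pose=shot("w8"); pins(W)
delta(.6610,.0235,.0446,93.4)
E
```

```text
pin 1 1078 [0.656  0.1169 0.0558] 0.059
pin 2 17 [nan nan nan] 0.0433
pin 3 179 [ 0.667  -0.0706  0.0556] 0.0582
to (0.661, 0.0235, 0.0446, 93.4) shift cm [-0.01  0.26  9.37] turn [-0.23 -0.04  0.01] | at [0.6587 0.0234 0.1384] t 12.33 w 0.0404 F [-0.5 -0.1 -3.5]h.py:54: RuntimeWarning: Mean of empty slice.
  if len(Q)>15: print('pin',i+1,len(Q),Q[Q[:,2]>.053].mean(0).round(4),Q[:,2].max().round(4))
  ret = um.true_divide(
```

View pics/w8.png

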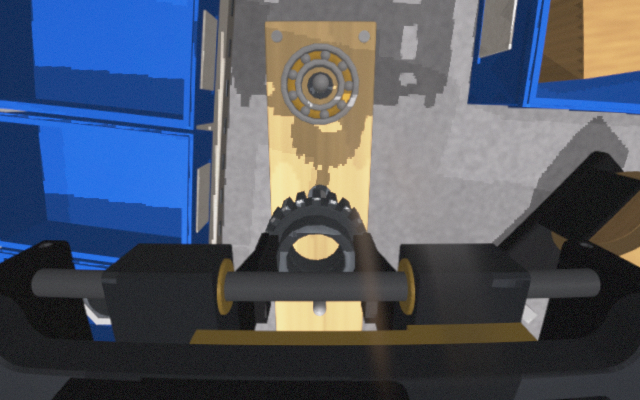

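{"api": "drive_tool", "payload": {"targets": [0,0.1,1.5,0,0,0,0,0.1,3.5,0,0,0,0,0.1,5.5,0,0,0,0,0.1,7,0,0,0,0,0.1,8.2,0,0,0,0,0.1,9,0,0,0,0,0.1,9.3,0,0,0,0,0.1,9.3,0,0,0,0,0.1,9.3,0,0,0]}}

```text
time: 13.08
position: [0.6621, 0.0231, 0.0472]
tool_rot: [0.686, 0.728, 0.0, 0.0]
ft_force: [0.3, -0.4, -3.2]
grip_width: 0.0406
```

{"api": "drive_tool", "payload": {"targets": [0,0,0.1,0,0,0,0,0,0.2,0,0,0,0,0,0.3,0,0,0,0,0,0.3,0,0,0,0,0,0.3,0,0,0]}}

```text
time: 13.5
position: [0.6617, 0.0232, 0.0437]
tool_rot: [0.686, 0.728, 0.0, 0.0]
ft_force: [0.6, 0.3, -3.6]
grip_width: 0.0405
```

{"api": "drive_tool", "payload": {"targets": [0,0,0.1,0,0,0,0,0,0.2,0,0,0,0,0,0.25,0,0,0,0,0,0.25,0,0,0,0,0,0.25,0,0,0]}}

```text
time: 13.92
position: [0.6616, 0.0232, 0.0409]
tool_rot: [0.686, 0.728, -0.0, -0.0]
ft_force: [-0.2, -1.0, -4.2]
grip_width: 0.0407
```

{"api": "drive_tool", "payload": {"targets": [0,0,0.1,0,0,0,0,0,0.1,0,0,0,0,0,0.15,0,0,0,0,0,0.15,0,0,0]}}

```text
time: 14.25
position: [0.6617, 0.0232, 0.0406]
tool_rot: [0.686, 0.728, 0.0, 0.0]
ft_force: [-1.9, 0.4, 4.0]
grip_width: 0.0405
```

Seated: contact at exactly the predicted TCP of 0.0406. Release.

{"api": "drive_tool", "payload": {"targets": [0,0,0,0,0,0,0,0,0,0,0,0,0,0,0,0,0,0,0,0,0,0,0,0,0,0,0,0,0,0], "grip": -1}}

```text
time: 14.67
position: [0.6618, 0.0232, 0.0393]
tool_rot: [0.686, 0.728, 0.0, 0.0]
ft_force: [-0.3, 0.8, 0.2]
grip_width: 0.0663
```

{"api": "drive_tool", "payload": {"targets": [0,0,-1,0,0,0,0,0,-3,0,0,0,0,0,-6,0,0,0,0,0,-9,0,0,0,0,0,-11,0,0,0,0,0,-12,0,0,0,0,0,-12,0,0,0]}}

```text
time: 15.25
position: [0.6636, 0.023, 0.1631]
tool_rot: [0.686, 0.728, 0.002, 0.003]
ft_force: [0.3, 0.1, -0.2]
grip_width: 0.0873
```

```bash
python3 - <<'E'
from h import *
W,im,pose=shot("w9"); pins(W)
TOP["gear"]=.052; print(annulus(W,"gear",(.661,.0235)))
delta(.4706,-.0785,.15,66)
E
```

```text
pin 1 915 [0.656  0.1169 0.0557] 0.0589
pin 2 1157 [0.6614 0.0233 0.0557] 0.0587
(array([0.66113689, 0.02321604]), 1037, np.float64(0.0023199968606315113), np.float64(0.05125995025160218))
to (0.4706, -0.0785, 0.15, 66) shift cm [ -9.01 -19.74   1.04] turn [ 1.500e-01 -1.000e-02  2.741e+01] | at [0.6622 0.0232 0.1608] t 15.3 w 0.0868 F [-0.   0.3 -1.2]
```

View pics/w9.png

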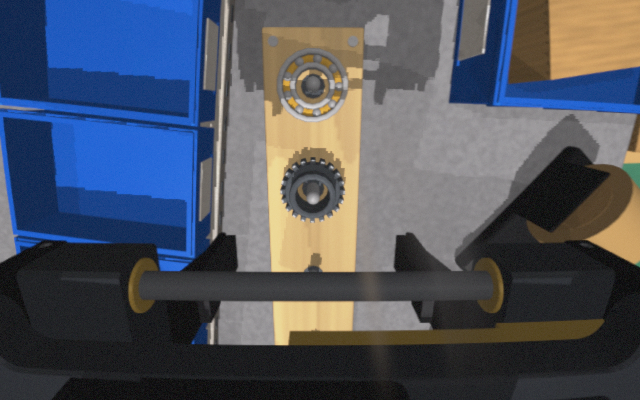

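The bearing (313,85) and gear (313,190) sit on pins 1 and 2. Gear top reads 0.051, seated. Next is the nut.

{"api": "drive_tool", "payload": {"targets": [-0.6,-1.5,0,0,0,3,-2,-4.5,0,0,0,8,-3.4,-7.5,0,0,0,13,-4.8,-10.5,0,0,0,18,-6.2,-13.5,0.2,0,0,23,-7.6,-16.5,0.6,0,0,27.4,-8.6,-18.8,1,0,0,27.4,-9,-19.7,1,0,0,27.4,-9,-19.7,1,0,0,27.4,-9,-19.7,1,0,0,27.4]}}

```text
time: 16.13
position: [0.4707, -0.0785, 0.149]
tool_rot: [0.839, 0.544, 0.0, -0.0]
ft_force: [0.3, -0.6, -0.5]
grip_width: 0.0873
```

```bash
python3 - <<'E'
from h import *
W,im,pose=shot("w10")
print(annulus(W,"nut",(.4706,-.0785),tol=.004))
delta(.4706,-.0785,.030,66)
E
```

```text
(array([ 0.47074978, -0.07840805]), 2362, np.float64(0.00030860124670776), np.float64(0.05206029431911423))
to (0.4706, -0.0785, 0.03, 66) shift cm [-0.06 -0.11 11.93] turn [ 0.07 -0.03 -0.01] | at [ 0.4717 -0.0784  0.1493] t 16.18 w 0.0872 F [ 0.6 -0.1  0.4]
```

View pics/w10.png

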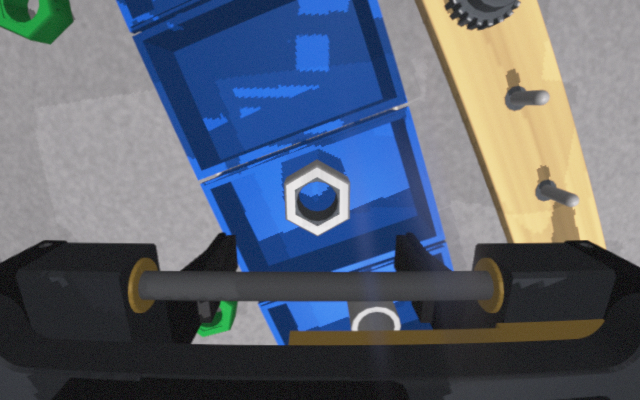

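The nut at (318,198) has its flats square to the jaws, and the fingers clear the bin walls. Descend and grip.

{"api": "drive_tool", "payload": {"targets": [0,0,2,0,0,0,0,0,5,0,0,0,0,0,8,0,0,0,0,0,10.5,0,0,0,0,0,11.6,0,0,0,0,0,11.8,0,0,0,0,0,11.8,0,0,0,0,0,11.8,0,0,0]}}

```text
time: 16.85
position: [0.4717, -0.0783, 0.0318]
tool_rot: [0.838, 0.545, 0.001, 0.001]
ft_force: [0.9, -0.8, 0.4]
grip_width: 0.0874
```

{"api": "drive_tool", "payload": {"targets": [0,0,0,0,0,0,0,0,0,0,0,0,0,0,0,0,0,0,0,0,0,0,0,0,0,0,0,0,0,0,0,0,0,0,0,0,0,0,0,0,0,0,0,0,0,0,0,0,0,0,0,0,0,0], "grip": 1, "squeeze": 30}}

```text
time: 17.6
position: [0.4709, -0.0786, 0.0319]
tool_rot: [0.839, 0.545, 0.0, 0.001]
ft_force: [-0.2, -0.5, 3.6]
grip_width: 0.0549
```

{"api": "drive_tool", "payload": {"targets": [0,0,-1,0,0,0,0,0,-2.5,0,0,0,0,0,-4.5,0,0,0,0,0,-6.5,0,0,0,0,0,-8.5,0,0,0,0,0,-10,0,0,0,0,0,-10.5,0,0,0,0,0,-10.5,0,0,0]}}

```text
time: 18.27
position: [0.4704, -0.0783, 0.1375]
tool_rot: [0.839, 0.545, 0.0, 0.001]
ft_force: [-0.4, -0.8, -4.2]
grip_width: 0.0546
```

```bash
python3 - <<'E'
from h import *
W,im,pose=shot("w11")
delta(.6667,-.0712,.13,75)
E
```

```text
to (0.6667, -0.0712, 0.13, 75) shift cm [ 8.63 17.71  0.65] turn [-0.02 -0.   -8.99] | at [ 0.4698 -0.0781  0.1366] t 18.32 w 0.0549 F [ 1.8 -0.2 -4.8]
```

View pics/w11.png

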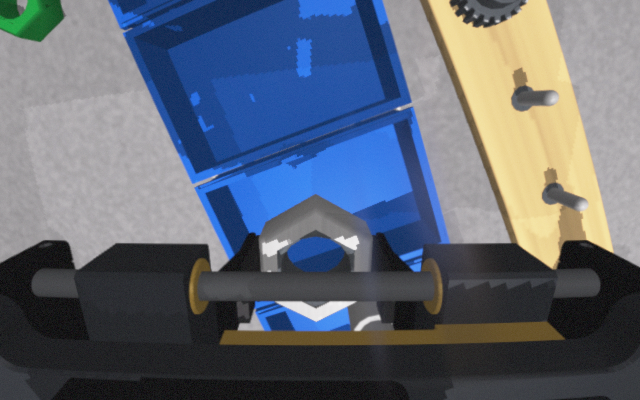

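The nut is held flat-to-flat (55 mm) and level. Seat TCP ≈ 0.026. Carry it to pin 3, turning back to square.

{"api": "drive_tool", "payload": {"targets": [0.4,0.9,0,0,0,-2,1.4,2.8,0,0,0,-5,2.6,5.3,0,0,0,-9,3.8,7.8,0,0,0,-13,5,10.3,0.2,0,0,-17,6.2,12.8,0.4,0,0,-21,7.4,15.2,0.6,0,0,-25,8.2,16.9,0.6,0,0,-27,8.6,17.7,0.6,0,0,-27,8.6,17.7,0.6,0,0,-27,8.6,17.7,0.6,0,0,-27]}}

```text
time: 19.23
position: [0.665, -0.0713, 0.1286]
tool_rot: [0.689, 0.725, -0.001, -0.002]
ft_force: [-1.1, 0.3, -3.4]
grip_width: 0.0548
```

```bash
python3 - <<'E'
from h import *
W,im,pose=shot("w12"); 
delta(.6669,-.0712,.030,93)
E
```

```text
to (0.6669, -0.0712, 0.03, 93) shift cm [-0.01  0.29  9.9 ] turn [-0.28 -0.08 -0.03] | at [ 0.6645 -0.0714  0.129 ] t 19.28 w 0.0549 F [-0.3 -0.7 -3.8]
```

View pics/w12.png

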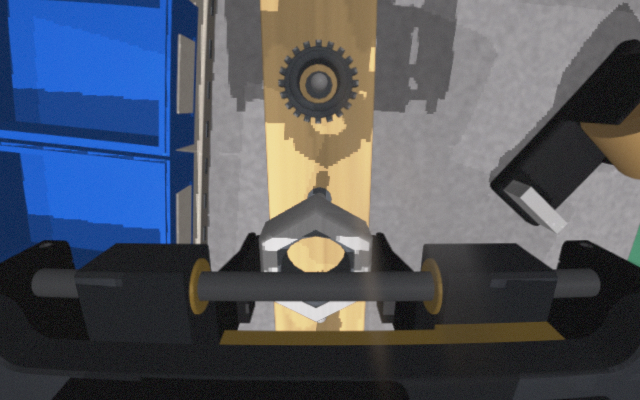

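{"api": "drive_tool", "payload": {"targets": [0,0.1,1.5,0,0,0,0,0.1,3.5,0,0,0,0,0.1,5.5,0,0,0,0,0.1,7.3,0,0,0,0,0.1,8.6,0,0,0,0,0.1,9.5,0,0,0,0,0.1,9.8,0,0,0,0,0.1,9.8,0,0,0,0,0.1,9.8,0,0,0]}}

```text
time: 20.03
position: [0.6685, -0.0719, 0.0333]
tool_rot: [0.688, 0.725, 0.0, 0.001]
ft_force: [0.9, 0.1, -3.2]
grip_width: 0.055
```

{"api": "drive_tool", "payload": {"targets": [0,0,0.1,0,0,0,0,0,0.2,0,0,0,0,0,0.3,0,0,0,0,0,0.3,0,0,0,0,0,0.3,0,0,0]}}

```text
time: 20.45
position: [0.6681, -0.0717, 0.0297]
tool_rot: [0.688, 0.725, 0.0, 0.0]
ft_force: [1.4, -0.5, -2.9]
grip_width: 0.0549
```

{"api": "drive_tool", "payload": {"targets": [0,0,0.1,0,0,0,0,0,0.2,0,0,0,0,0,0.3,0,0,0,0,0,0.35,0,0,0,0,0,0.35,0,0,0]}}

```text
time: 20.87
position: [0.668, -0.0717, 0.026]
tool_rot: [0.688, 0.725, -0.0, -0.0]
ft_force: [-0.6, -0.2, -3.6]
grip_width: 0.0546
```

{"api": "drive_tool", "payload": {"targets": [0,0,0.05,0,0,0,0,0,0.1,0,0,0,0,0,0.1,0,0,0]}}

```text
time: 21.12
position: [0.668, -0.0717, 0.026]
tool_rot: [0.688, 0.725, 0.0, 0.0]
ft_force: [-3.3, -0.2, 3.8]
grip_width: 0.0551
```

Seated at the predicted height, with contact felt. Release and back off.

{"api": "drive_tool", "payload": {"targets": [0,0,0,0,0,0,0,0,0,0,0,0,0,0,0,0,0,0,0,0,0,0,0,0,0,0,0,0,0,0], "grip": -1}}

```text
time: 21.53
position: [0.6683, -0.0718, 0.0249]
tool_rot: [0.688, 0.725, 0.0, 0.0]
ft_force: [-0.0, -0.6, -0.7]
grip_width: 0.08
```

{"api": "drive_tool", "payload": {"targets": [0,0,-1,0,0,0,0,0,-3,0,0,0,0,0,-6,0,0,0,0,0,-9,0,0,0,0,0,-12,0,0,0,0,0,-14,0,0,0,0,0,-14,0,0,0]}}

```text
time: 22.12
position: [0.6717, -0.0725, 0.1717]
tool_rot: [0.688, 0.725, 0.003, 0.005]
ft_force: [0.8, -0.5, 0.5]
grip_width: 0.0872
```

```bash
python3 - <<'E'
from h import *
W,im,pose=shot("w13"); pins(W)
TOP["nut"]=.047; print(annulus(W,"nut",(.667,-.0712)))
delta(.474,-.198,.15,86)
E
```

```text
pin 2 1170 [0.6616 0.0221 0.0556] 0.0587
pin 3 814 [ 0.6671 -0.0719  0.0556] 0.0581
(array([ 0.66718676, -0.07111299]), 2060, np.float64(0.0009226113942444041), np.float64(0.04602598821688697))
to (0.474, -0.198, 0.15, 86) shift cm [-11.53 -20.26   1.77] turn [0.41 0.11 7.01] | at [ 0.6701 -0.0722  0.1689] t 22.17 w 0.0866 F [-0.4  0.9 -0.6]
```

View pics/w13.png

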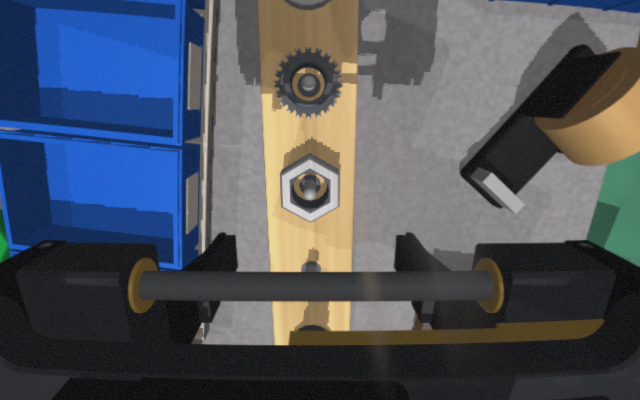

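The nut sits flat over pin 3 at (310,187). Next is the sleeve.

{"api": "drive_tool", "payload": {"targets": [-0.8,-1.5,0,0,0,1,-2.4,-4.2,0,0,0,3,-4.1,-7.2,0,0,0,5,-5.8,-10.2,0,0,0,7,-7.5,-13.2,0.4,0,0,7,-9.2,-16.2,1,0,0,7,-10.7,-18.8,1.6,0,0,7,-11.5,-20.2,1.6,0,0,7,-11.5,-20.2,1.6,0,0,7,-11.5,-20.2,1.6,0,0,7]}}

```text
time: 23.0
position: [0.4714, -0.1972, 0.1482]
tool_rot: [0.732, 0.681, -0.0, -0.001]
ft_force: [0.4, -0.7, -0.2]
grip_width: 0.0871
```

```bash
python3 - <<'E'
from h import *
W,im,pose=shot("w14")
print(annulus(W,"sleeve",(.474,-.198),tol=.004))
delta(.473,-.198,.045,86)
E
```

```text
(array([ 0.47341286, -0.19855869]), 1393, np.float64(0.0024751185619980923), np.float64(0.07320431677252813))
to (0.473, -0.198, 0.045, 86) shift cm [-0.1   0.06 10.36] turn [-0.02 -0.04 -0.05] | at [ 0.4725 -0.197   0.1486] t 23.05 w 0.0872 F [ 0.4 -0.6  0.2]
```

View pics/w14.png

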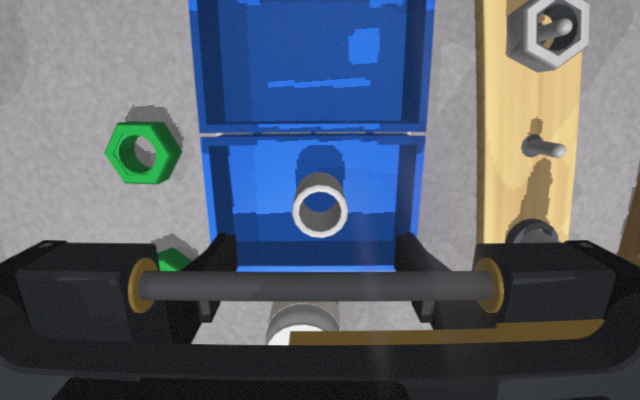

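The sleeve is at (320,210), centred. Descend and grip.

{"api": "drive_tool", "payload": {"targets": [-0.1,0,2,0,0,0,-0.1,0,5,0,0,0,-0.1,0,7.5,0,0,0,-0.1,0,9.5,0,0,0,-0.1,0,10.3,0,0,0,-0.1,0,10.3,0,0,0,-0.1,0,10.3,0,0,0,-0.1,0,10.3,0,0,0]}}

```text
time: 23.72
position: [0.4734, -0.1983, 0.0469]
tool_rot: [0.731, 0.682, 0.0, 0.001]
ft_force: [0.1, 0.6, 0.3]
grip_width: 0.0869
```

{"api": "drive_tool", "payload": {"targets": [0,0,0,0,0,0,0,0,0,0,0,0,0,0,0,0,0,0,0,0,0,0,0,0,0,0,0,0,0,0,0,0,0,0,0,0,0,0,0,0,0,0,0,0,0,0,0,0,0,0,0,0,0,0], "grip": 1, "squeeze": 30}}

```text
time: 24.47
position: [0.4727, -0.1984, 0.0461]
tool_rot: [0.731, 0.682, 0.0, 0.001]
ft_force: [0.2, -0.3, 1.1]
grip_width: 0.0437
```

{"api": "drive_tool", "payload": {"targets": [0,0,-1,0,0,0,0,0,-2.5,0,0,0,0,0,-4.5,0,0,0,0,0,-6.5,0,0,0,0,0,-8.5,0,0,0,0,0,-10,0,0,0,0,0,-10.5,0,0,0,0,0,-10.5,0,0,0]}}

```text
time: 25.13
position: [0.4726, -0.1983, 0.1524]
tool_rot: [0.731, 0.682, 0.0, 0.001]
ft_force: [1.1, 0.2, -3.0]
grip_width: 0.0438
```

```bash
python3 - <<'E'
from h import *
W,im,pose=shot("w15"); pins(W)
delta(.6725,-.166,.14,93.4)
E
```

```text
pin 3 1553 [ 0.6654 -0.0728  0.0556] 0.059
pin 4 389 [ 0.6707 -0.167   0.0557] 0.0588
to (0.6725, -0.166, 0.14, 93.4) shift cm [ 4.58 19.78  1.14] turn [ 0.01  0.01 -7.39] | at [ 0.472  -0.1979  0.1513] t 25.18 w 0.0436 F [ 0.5  0.1 -2.9]
```

View pics/w15.png

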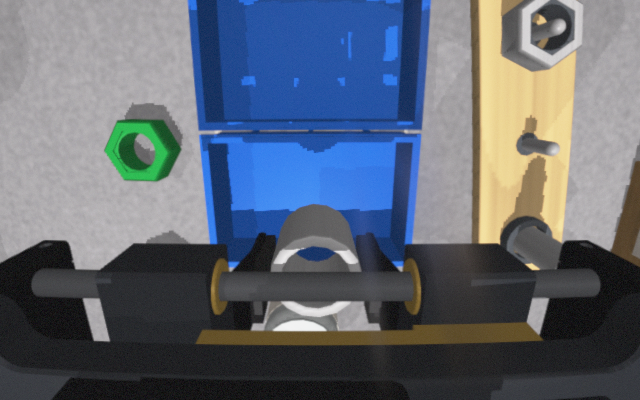

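The sleeve is held level (44 mm), and seat TCP ≈ 0.040. Carry it to pin 4, with the jaws across the row so the body stays clear of the shaft.

{"api": "drive_tool", "payload": {"targets": [0.3,1,0,0,0,-0.5,1,3,0,0,0,-2,2,5.5,0,0,0,-3.5,3,8,0,0,0,-5,3.8,10.5,0,0,0,-6.5,4.4,13,0,0,0,-7.4,4.6,15.5,0.2,0,0,-7.4,4.6,17.8,0.6,0,0,-7.4,4.6,19.4,1,0,0,-7.4,4.6,19.8,1,0,0,-7.4,4.6,19.8,1,0,0,-7.4,4.6,19.8,1,0,0,-7.4]}}

```text
time: 26.18
position: [0.6717, -0.1653, 0.1394]
tool_rot: [0.686, 0.728, -0.001, -0.002]
ft_force: [-0.6, -0.5, -1.8]
grip_width: 0.0439
```

```bash
python3 - <<'E'
from h import *
W,im,pose=shot("w16")
delta(.6725,-.1662,.044,93.4)
print(proj("wrist",[(.6725,-.1662,.018)],pose))
im,d=robot.camera("scene"); cv2.imwrite("pics/s1.png",im[:,:,::-1])
E
```

```text
to (0.6725, -0.1662, 0.044, 93.4) shift cm [-0.09  0.13  9.59] turn [-0.18 -0.08  0.01] | at [ 0.6715 -0.1655  0.1399] t 26.23 w 0.0435 F [ 0.2 -0.2 -2.6]
[[317.54348931 195.13192519]]
```

View pics/w16.png

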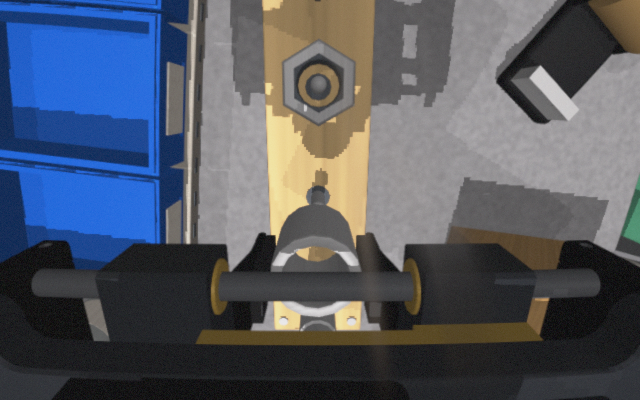

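View pics/s1.png

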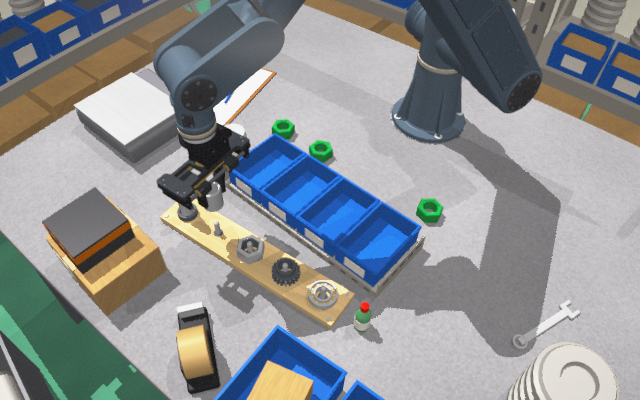

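The scene view shows the bearing, gear and nut on their pins at (322,293), (286,270) and (250,248). The sleeve is over pin 4, and the shaft still stands at (187,208). The wrist view shows the pin base at (318,195), as predicted. Descend in stages.

{"api": "drive_tool", "payload": {"targets": [-0.1,0.1,1,0,0,0,-0.1,0.1,2.5,0,0,0,-0.1,0.1,4,0,0,0,-0.1,0.1,5,0,0,0,-0.1,0.1,5.5,0,0,0,-0.1,0.1,5.5,0,0,0]}}

```text
time: 26.78
position: [0.6727, -0.1667, 0.0843]
tool_rot: [0.686, 0.728, -0.001, -0.002]
ft_force: [-0.3, -0.0, -1.8]
grip_width: 0.0434
```

```bash
python3 - <<'E'
from h import *
delta(.6725,-.1662,.044,93.4)
im,d=robot.camera("side"); cv2.imwrite("pics/d1.png",cv2.resize(im[80:280,150:450,::-1],None,fx=2.6,fy=2.6))
E
```

```text
to (0.6725, -0.1662, 0.044, 93.4) shift cm [ 0.04 -0.    4.03] turn [-0.18 -0.09 -0.01] | at [ 0.6727 -0.1667  0.0843] t 26.78 w 0.0434 F [-0.3 -0.  -1.8]
```

View pics/d1.png

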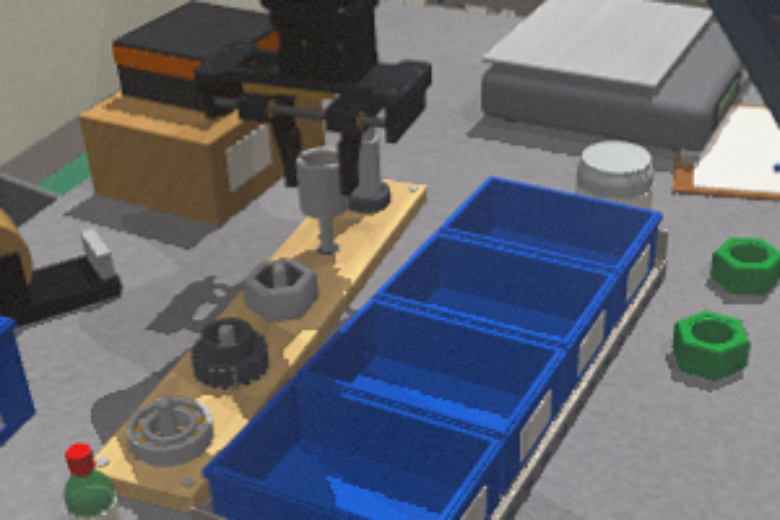

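The side view shows the sleeve directly over pin 4 (pin at crop (328,235)), with the shaft upright behind it. Continue down.

{"api": "drive_tool", "payload": {"targets": [0,0,0.8,0,0,0,0,0,1.8,0,0,0,0,0,2.8,0,0,0,0,0,3.5,0,0,0,0,0,3.8,0,0,0,0,0,3.8,0,0,0,0,0,3.8,0,0,0]}}

```text
time: 27.42
position: [0.674, -0.1669, 0.0477]
tool_rot: [0.686, 0.728, -0.0, -0.0]
ft_force: [1.0, 0.6, -1.6]
grip_width: 0.0437
```

{"api": "drive_tool", "payload": {"targets": [0,0,0.1,0,0,0,0,0,0.2,0,0,0,0,0,0.3,0,0,0,0,0,0.3,0,0,0,0,0,0.3,0,0,0]}}

```text
time: 27.83
position: [0.6741, -0.167, 0.0452]
tool_rot: [0.686, 0.728, 0.0, 0.0]
ft_force: [0.4, -0.6, -2.9]
grip_width: 0.0434
```

{"api": "drive_tool", "payload": {"targets": [0,0,0.1,0,0,0,0,0,0.2,0,0,0,0,0,0.3,0,0,0,0,0,0.4,0,0,0,0,0,0.45,0,0,0,0,0,0.45,0,0,0]}}

```text
time: 28.33
position: [0.6739, -0.1669, 0.0403]
tool_rot: [0.686, 0.728, -0.0, -0.0]
ft_force: [-0.2, -0.8, -3.2]
grip_width: 0.0437
```

{"api": "drive_tool", "payload": {"targets": [0,0,0.05,0,0,0,0,0,0.1,0,0,0,0,0,0.1,0,0,0]}}

```text
time: 28.58
position: [0.6741, -0.167, 0.0402]
tool_rot: [0.686, 0.728, -0.0, 0.0]
ft_force: [-0.8, 0.5, 1.5]
grip_width: 0.0436
```

Contact at the predicted 0.040. Release and go up.

{"api": "drive_tool", "payload": {"targets": [0,0,0,0,0,0,0,0,0,0,0,0,0,0,0,0,0,0,0,0,0,0,0,0,0,0,0,0,0,0,0,0,0,0,0,0], "grip": -1}}

```text
time: 29.08
position: [0.6741, -0.167, 0.0395]
tool_rot: [0.686, 0.728, 0.0, 0.0]
ft_force: [0.5, -0.0, 0.7]
grip_width: 0.0759
```

{"api": "drive_tool", "payload": {"targets": [0,0,-1,0,0,0,0,0,-3,0,0,0,0,0,-6,0,0,0,0,0,-9,0,0,0,0,0,-12,0,0,0,0,0,-14,0,0,0,0,0,-14,0,0,0]}}

```text
time: 29.67
position: [0.6775, -0.1683, 0.1866]
tool_rot: [0.686, 0.728, 0.002, 0.006]
ft_force: [-0.0, -0.6, 1.4]
grip_width: 0.0868
```

{"api": "drive_tool", "payload": {"targets": [0.6,-1.5,-1,0,0,0,2,-4.5,-2,0,0,0,3.2,-8,-3,0,0,0,4.4,-11,-3,0,0,0,5.6,-14,-3,0,0,0,7,-17,-3,0,0,0,8,-20,-3,0,0,0,8,-20,-3,0,0,0,8,-20,-3,0,0,0]}}

```text
time: 30.42
position: [0.4677, -0.0981, 0.2094]
tool_rot: [0.686, 0.728, -0.0, -0.001]
ft_force: [0.8, -0.7, -0.3]
grip_width: 0.0868
```

```bash
python3 - <<'E'
from h import *
for n in("scene","side"):
    im,d=robot.camera(n); np.savez(f"pics/{n}9.npz",im=im,d=d); cv2.imwrite(f"pics/{n}9.png",im[:,:,::-1])
    W=cloud(n,d); T=dict(bearing=.034,gear=.052,nut=.047,sleeve=.068); TOP.update(T)
    for k,c in dict(bearing=(.656,.117),gear=(.661,.023),nut=(.667,-.071),sleeve=(.673,-.166)).items(): print(n,k,annulus(W,k,c,tol=.004))
    P=W.reshape(-1,3);P=P[(P[:,2]>.1)&(P[:,2]<.16)&(np.hypot(P[:,0]-.68,P[:,1]+.255)<.03)];print('shaft',P.mean(0).round(4),P[:,2].max())
print(robot.get_obs()["time"])
E
```

```text
scene bearing (array([0.65570174, 0.11671309]), 423, np.float64(0.0009806055377412158), np.float64(0.03326926700796167))
scene gear (array([0.66120754, 0.0227654 ]), 164, np.float64(0.0016966471804209862), np.float64(0.05232810031254212))
scene nut (array([ 0.66798162, -0.07154194]), 335, np.float64(0.00112223129739319), np.float64(0.046932428547413946))
scene sleeve (array([ 0.67422699, -0.16835128]), 140, np.float64(0.0003208769245425175), np.float64(0.0680698684280017))
shaft [ 0.6813 -0.2572  0.131 ] 0.1578455443817913
side bearing (array([0.65471739, 0.11730324]), 306, np.float64(0.0014659068728009568), np.float64(0.032225649601705236))
side gear (array([0.66087488, 0.02407724]), 144, np.float64(0.002515153217106327), np.float64(0.05053563410928797))
side nut (array([ 0.66705122, -0.06991441]), 213, np.float64(0.0016263415209484644), np.float64(0.04560061193503354))
side sleeve (array([ 0.67304107, -0.16556585]), 92, np.float64(0.00032287420676781057), np.float64(0.06630771702913246))
shaft [ 0.6755 -0.2559  0.127 ] 0.15385367108669734
30.5167
```

View pics/scene9.png

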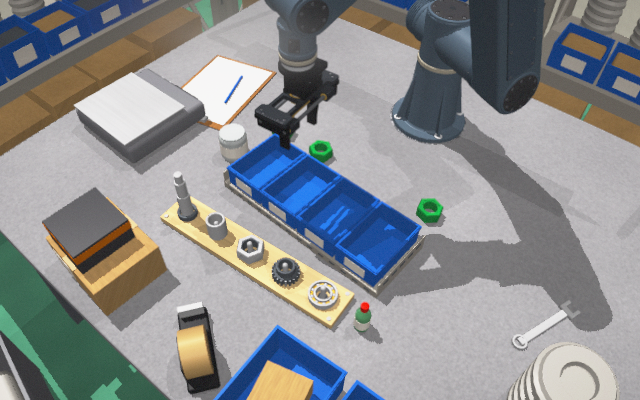

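View pics/side9.png

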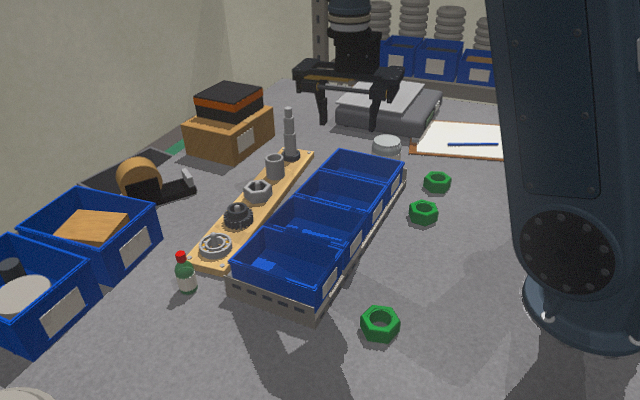

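All four parts are on their pins in order (scene: bearing (322,293), gear (286,270), nut (250,248), sleeve (217,225)). Their tops are at the seated heights, the shaft has not moved, and the robot is clear. Handing in.

```bash
python3 -c "
from rig import robot
print(robot.hand_in())"
```

```text
the job is handed in; nothing more can be done
None
```

All four parts are on the kit rack in bin order. From robot-left to right: bearing on pin 1, gear on pin 2 (carried by its hub), nut on pin 3 (gripped across its flats) and sleeve on pin 4. Each was lowered until I felt light contact at the expected seating height and only then released. I handed the job in at about 30.5 s.

- **Last checks:** The scene camera puts the tops at 0.033, 0.052, 0.047 and 0.068 m, against an expected 0.034, 0.052, 0.047 and 0.068 m. Each part is within about 3 mm of its pin.
- **Shaft and surroundings:** The shaft still stands where it was, to within 1 mm. I did not touch the green nuts, and the gripper was open and clear of everything at hand-in.
- **Disagreements:** The side and wrist cameras read about 1–2 mm lower than the scene camera all the way through, within the stated calibration. One early wrist fit of the sleeve was wrong because the gripper blocked the view. I ignored it and measured again from above the bin.

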